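Walk the detergent tub into its dock and shut the gate

ROBOT

A 6-joint arm with a two-finger parallel gripper is mounted at the origin on the work surface. World frame = base frame: x ahead of the robot, y to its left, z up, the work surface at z = 0. Lengths are in m, angles in rad, forces in N, time in s.
With the tool pointing down it reaches from about 0.25 to 0.725 m from the base axis. Payload 4 kg.
Tool frame: the origin (TCP) lies on the front face of the gripper's body, between the roots of the fingers; the fingertips stand 73 mm ahead of it and the grasp point (between the pads) lies bot.tcp_to_grasp ahead of it (bot.tcp_to_grasp is the distance from the TCP to the grasp point, in m); z points along the fingers, y is the line along which they close (so a half turn about z gives the same grasp; the last joint's range is limited). The gripper opens to 85 mm and grips with 20 to 120 N. Pads are 22 mm wide; open, the fingers measure 114 mm over their backs; the gripper's body (76 mm by 85 mm) begins 54 mm behind the grasp point. The pads swing forward as they close: fully open they stand 13 mm farther back than shut.
Start: joints at [-1.244, 0.241, 0.005, 1.335, 0, 1.571], TCP at [0.161, -0.474, 0.304] pointing down, gripper open.
Joint ranges: [-2.72, 2.72], [-1.05, 1.87], [-1.09, 1.28], [-1.99, 2.15], [-1.42, 1.44], [-3.14, 3.14]. Speed limits (rad/s): [2.79, 2.79, 3.14, 3.14, 3.14, 3.14].

INTERFACE

Orientations are given as a unit quaternion [x, y, z, w].
In Python, from workcell import bot gives the robot as it stands.
- The arm moves only by the shell command python3 -m jog 'ROWS' [OPENING]. ROWS is JSON, one flat list of numbers, 6 for each row, row after row: the shift along the world's x, y, z scaled (see below), then the turn, a rotation vector about the world's x, y, z scaled (see below). In form: [tx, ty, tz, wx, wy, wz, tx, ty, tz, wx, wy, wz, ...]. A call has 1 to 10 rows; each row is the pose to reach, as a shift and turn from the pose commanded when the call began; what a row does not reach only later rows make up. The controller multiplies each number of a shift by 800 mm and each number of a turn by 2 rad. A row lasts 1/12 s, in which the tool goes at most 41.7 mm and 7.16 degrees, less where a joint would pass 70% of its speed; a pose out of reach is approached as far as the arm can. A call with a number of a shift or a turn outside -1 to 1 is refused whole. A call with a gripper value outside its range is refused whole. OPENING is the opening, from -1 (shut) to 1 (fully open), set as the call begins (- or left out, the last holds). The fingers move at their own pace and stop on an object; the grip force is fixed at half the most. Time passes only in rows, so rows that repeat a pose let the fingers close. It gives the time, the measured TCP pose, the force, the opening and the grip force at its end, in the units of the state.
- bot.get_obs(): the state, without advancing time (a new reading comes with each control period).
- bot.camera(name): name is "scene" or "top" or "wrist"; returns (picture, depth): 400x640x3 uint8, red, green, blue; 400x640 float32, m along the optical axis (not along the pixel's ray), 0 where there is no reading.
- bot.calibration(name): a dict with "intrinsics" (3x3 intrinsics, pixels), "pose" (4x4, takes a point from camera to world coordinates). Camera axes: x right, y up, looking along -z (the intrinsics and any distortion apply to the point x, -y, -z); pixel columns grow to the right and rows downward; lengths in m; the calibration is good to about 2 mm. A picture is of the moment at which its call begins: read the wrist's pose just before it. calibration takes no time and is no camera call; for the wrist camera it gives the pose at the moment of the call.
- bot.job_done(): hands the job in; it is judged then, once.
Trained networks look in the newest picture that a camera, given by its name, has taken for a name from the list of things; names that differ only in an ending like _2 or _b are one class to them, and where a whole thing is asked for, a point or a joint stands for the part that bears it (a point fixed in the world has none). Each returns a list of dicts, best first, with "confidence" (0 to 1); they miss things now and then, are a little off and sometimes report something else, mostly with a low value. They report only what shows in the picture. A call takes as long as a camera call.
- bot.find_in(label, camera): "at" ([x, y, z] in m, in the coordinates of the camera as it stood for that picture, good to about 4 mm: the middle of the surface that is visible of it).
- bot.tip_of(label, camera): "at" ([x, y, z] in m, in the coordinates of the camera as it stood for that picture, good to about 4 mm: a listed point, or the origin of a listed thing).
The state is a dict: "clock": time; "joint_pos": joint angles; "joint_vel": joint speeds; "tau": joint torques, N m; "eef_pos": TCP position; "tool_rot": TCP orientation; "ft_force": force on the tool from outside, world axes, zero at the start; "ft_torque": the same for the moment, N m; "grip_width": finger opening in m; "grasp_force": force on a finger pad.
Only numpy, scipy, OpenCV 4.12 (cv2) and the standard library are available. Lean on these libraries where they do the work, as an engineer would, in place of code of your own. Each camera call takes 0.05 s, during which the arm holds its last target. There are 200 camera calls.

TASK

Walk the heavy white detergent tub forward into its metal dock by pushing the two ends of its front face in turn, the left one first (left as the robot sees it) and at least twice each, each of these pushes swinging the tub at least five degrees past square with the dock, until it stands square against the dock's back wall. Then swing the dock's gate arm fully shut across the tub's front, so that the spin cycle cannot shake it off. Keep off the dosing tap in the middle of the tub's front, do not lift or tip the tub, and leave the things around it where they are.

Things in the scene. Friction and masses are not known exactly. Their poses are not given: they have to be found in the camera images.
- tub: closed white tub with a flush white lid and a round cap, 140 (x) by 190 (y) by 85 mm high, 1.0 to 1.4 kg, too wide to grasp. It slides when pushed; pushed near one end of its front it turns, the other end staying roughly in place. Its left end starts 0 to 7 degrees behind. Origin: centre of the underside; x points from its front (the robot's side) to its back, y to the robot's left, z up.
- tap: grey dosing tap on the middle of the tub's front, fixed to it; it stands out 30 mm from the front, is 22 mm wide and lies 50 to 80 mm above the worktop. Must not be pressed. Origin: where it leaves the tub's front, 64 mm up.
- left_corner (a point): point to push on the tub's front face, at its left end (robot's left): 70 mm left of the tub's middle (25 mm from the edge), 45 mm above the worktop
- right_corner (a point): the same at the right end: 70 mm right of the tub's middle, 45 mm above the worktop
- dock: fixed dark steel U on the worktop, open to the robot: walls 45 mm high, 12 mm thick, 220 mm between the side walls (15 mm to spare each side of the tub). Origin: on the worktop, where the tub's origin lies when home; back wall's inner face at x = +70 mm, side walls from x = -84 to +76 mm. x points into the dock, away from the robot, y left. The tub starts 100 to 130 mm short of home
- dock_diag (a point): a reference only, nothing to see: at the dock's origin, its x axis turned 45 degrees to the left of the dock's x axis; it serves to tell which way the tub is swung
- gate (a joint): gate arm: steel bar 100 mm long, 14 mm thick, 14 to 46 mm above the worktop, hinged at the front end of the left side wall. 0 = shut (along the dock's -y, 6 mm in front of the home tub, under the tap); 1.57 = pointing at the robot along the dock's -x; beyond that out to the left, up to 2.4. Starts at 1.7 to 2.2; stays where left, about 1 N moves it; shut it by pushing its outer face.
- gate_hinge (a point): on the gate's hinge axis, 30 mm above the worktop; in the dock's frame at x = -83 mm, y = +116 mm
- gate_tip (a point): end of the gate arm, on its centre line, 100 mm from the hinge axis, 30 mm above the worktop
- cup: bystander: clear open cup, 70 mm wide and 70 mm high, right of the dock's mouth; origin at its underside
- soap: bystander: yellow block of soap, 90 by 55 by 32 mm, right of the dock; origin at its underside
- spray: bystander: white bottle, 64 mm wide and 190 mm high, left of the dock; origin at its underside
- brush: bystander: wooden scrubbing brush, 150 by 50 by 43 mm, lying on the right; origin at its underside

How it is judged:
On the way, in this order (a step that is already met when the one before it is completed fails the run):
1. the left end pushed ahead: tub swung at least 3 degrees past square (angle between the x axis of tub and the x axis of dock_diag, either way round above 0.8354 rad), for 0.1 s.
2. the right end pushed ahead: swung at least 3 degrees the other way (angle between the x axis of tub and the x axis of dock_diag, either way round below 0.7354 rad), for 0.1 s.
3. the left end ahead again by at least 3 degrees (angle between the x axis of tub and the x axis of dock_diag, either way round above 0.8354 rad), for 0.1 s.
4. the right end ahead again by at least 3 degrees (angle between the x axis of tub and the x axis of dock_diag, either way round below 0.7354 rad), for 0.1 s.
5. the tub home and square against the back wall, the gate still open (x of tub in the frame of dock above -0.008 m and angle between the x axis of tub and the x axis of dock, either way round below 0.045 rad and value of joint gate above 0.5 rad), for 0.2 s.
At the end, for the whole second after the job is handed in: The tub stands flat and at rest in the dock, within 8 mm of its back wall and within 2.6 degrees of square, and the gate is shut to within 0.08 rad (about 5 degrees) (x of tub in the frame of dock above -0.008 m and angle between the x axis of tub and the x axis of dock, either way round below 0.045 rad and value of joint gate below 0.08 rad and velocity of joint gate below 0.05 rad/s and linear speed of tub below 0.01 m/s and angle between tub's own z axis and vertical below 0.03 rad); the robot touches nothing.
It fails at once if the dosing tap is pressed (over 2 N) (contact force between any of the fingers, the arm and tap above 2 N).
It fails at once if the tub is lifted (15 mm) or tipped (8 degrees) (height (world z) of tub above 0.015 m or angle between tub's own z axis and vertical above 0.14 rad).
It fails at once if a bystander is moved by more than 25 mm (distance of any of cup, soap, spray, brush from where it was at the start of the episode above 0.025 m).
It also fails if it takes over 64 s, if anything falls off the work surface, if the arm or the gripper's body presses on something with over 40 N, if the wrist force passes 120 N, or if a joint passes its speed limit or range.

## Working session

There is one attempt and no reset: what is moved stays moved. The work goes in short steps, Python scripts to look and compute and a shell command to move; the robot and the scene stay as the last step left them, time stands still between calls to the robot, and variables do not carry over. Pictures are saved under pics/ and viewed, at most 10 in all, crops included, and the job is handed in when it is done.

```bash
ls; mkdir -p pics
cat > h.py <<'E'
from workcell import bot
import numpy as np, cv2
def w(cam,p):
    T=np.array(bot.calibration(cam)["pose"]); return (T@np.r_[p,1])[:3]
def look(cam,labels_tip=(),labels_find=(),save=None):
    im,d=bot.camera(cam)
    if save: cv2.imwrite("pics/"+save,im[:,:,::-1])
    for f,n,L in((bot.tip_of,'tip',labels_tip),(bot.find_in,'find',labels_find)):
        for l in L:
            for r in f(l,cam)[:2]: print(cam,n,l,round(r["confidence"],2),np.round(w(cam,r["at"]),4))
    return im,d
E
python3 - <<'E'
from h import *
o=bot.get_obs();print(o["clock"],o["eef_pos"],o["tool_rot"],bot.tcp_to_grasp)
L=["tub","tap","left_corner","right_corner","dock","gate_hinge","gate_tip","cup","soap","spray","brush"]
a,_=look("top",L,[],"top.png")
look("scene",["tub","left_corner","right_corner","dock","gate_hinge","gate_tip"],[],"scene.png")
E
```

```text
pics
0.0 [ 0.1603363  -0.47307644  0.30300823] [ 9.86679031e-01  1.62675732e-01 -1.61725980e-04 -1.03475972e-03] 0.0539
top tip tub 0.83 [ 0.539   0.0737 -0.0012]
top tip tap 0.64 [ 7.086e-01  2.621e-01 -5.000e-04]
top tip tap 0.53 [0.472  0.0716 0.0638]
top tip right_corner 0.8 [0.4751 0.0023 0.0432]
top tip right_corner 0.69 [ 0.7065  0.2604 -0.0008]
top tip gate_hinge 0.83 [0.5766 0.1905 0.0363]
top tip gate_tip 0.72 [0.4897 0.2378 0.0305]
top tip cup 0.67 [ 0.5772 -0.1342  0.    ]
top tip soap 0.83 [ 0.7282 -0.1171  0.0023]
top tip soap 0.71 [0.4894 0.2383 0.0314]
top tip spray 0.71 [ 0.7064  0.2585 -0.0022]
top tip brush 0.8 [ 0.4965 -0.3655  0.0011]
scene tip tub 0.58 [ 0.5408  0.0775 -0.0023]
scene tip left_corner 0.56 [0.4668 0.1424 0.0466]
scene tip right_corner 0.68 [0.4705 0.0027 0.046 ]
scene tip dock 0.61 [0.4684 0.0692 0.0605]
scene tip gate_tip 0.62 [0.4856 0.2381 0.0333]
```

View pics/top.png

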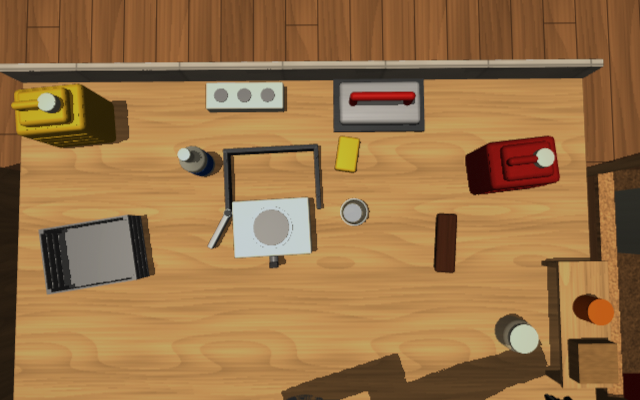

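View pics/scene.png

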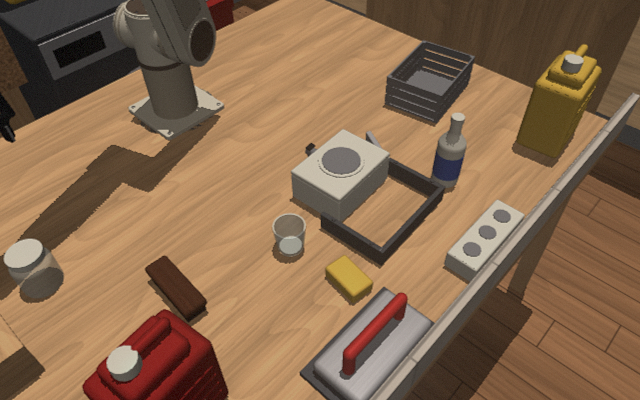

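The top view shows the tub at (272,228) short of the U-shaped dock (back wall along row 150, columns 226–319). The gate runs from (228,212) to (212,247), the cup is at (354,212), and the spray is at (195,160). The scene view agrees. Next I'll fit the dock and tub from depth.

```bash
cat >> h.py <<'E'
def cloud(cam):
    im,d=bot.camera(cam); c=bot.calibration(cam); K=np.array(c["intrinsics"]);T=np.array(c["pose"])
    v,u=np.mgrid[:400,:640]
    P=np.stack([(u-K[0,2])/K[0,0]*d,-(v-K[1,2])/K[1,1]*d,-d],-1)@T[:3,:3].T+T[:3,3]
    P[d==0]=np.nan
    return im,P
def sel(P,x0,x1,y0,y1,z0,z1):
    return (P[...,0]>x0)&(P[...,0]<x1)&(P[...,1]>y0)&(P[...,1]<y1)&(P[...,2]>z0)&(P[...,2]<z1)
def rect(Q):
    q=(Q[:,:2]*1000).astype(np.float32); return cv2.minAreaRect(q)
def tub(cams=("top",)):
    for cam in cams:
        im,P=cloud(cam); m=sel(P,.4,.8,-.08,.22,.077,.093)&(im.min(-1)>110)
        n,l,s,_=cv2.connectedComponentsWithStats(m.astype(np.uint8)); m=l==1+np.argmax(s[1:,4])
        r=rect(P[m]); a=(r[2]+45)%90-45
        print(cam,"tub c",np.round(r[0],1),"size",np.round(r[1],1),"yaw deg",round(a,2),m.sum(), "bad" if abs(max(r[1])-190)>8 or abs(min(r[1])-140)>8 else "")
E
python3 - <<'E'
from h import *
tub(("top","scene"))
for cam in("top","scene"):
    im,P=cloud(cam)
    m=sel(P,.55,.8,-.06,.22,.038,.05)&(im.max(-1)<110)
    q=P[m]; r=rect(q); print(cam,"dock",r,m.sum())
    # back wall line: per-y max x
    print([ (round(y,3),round(np.percentile(q[abs(q[:,1]-y)<.006][:,0],97),4),round(np.percentile(q[abs(q[:,1]-y)<.006][:,0],5),4)) for y in np.arange(-.02,.17,.03)])
    for x in (.62,.65,.68,.70):
        s=q[abs(q[:,0]-x)<.006]; L=s[s[:,1]>.07][:,1];R=s[s[:,1]<.07][:,1]
        print(x,[np.round((np.min(z),np.max(z)),4) for z in(L,R) if len(z)])
    g=sel(P,.46,.6,.17,.28,.035,.052); print("gate",rect(P[g]),g.sum(), np.nanmax(P[g],0))
E
```

```text
top tub c [540.4  75.9] size [138.6 188.5] yaw deg 2.96 4222 
scene tub c [538.2  75.7] size [146.4 192.4] yaw deg 3.03 2717 
top dock ((652.2708740234375, 78.78811645507812), (190.5919647216797, 245.6746063232422), 2.770742416381836) 928
[(np.float64(-0.02), np.float64(0.7513), np.float64(0.5826)), (np.float64(0.01), np.float64(0.7491), np.float64(0.7407)), (np.float64(0.04), np.float64(0.7466), np.float64(0.7392)), (np.float64(0.07), np.float64(0.7471), np.float64(0.7367)), (np.float64(0.1), np.float64(0.7451), np.float64(0.7367)), (np.float64(0.13), np.float64(0.7441), np.float64(0.7347)), (np.float64(0.16), np.float64(0.7428), np.float64(0.7331))]
0.62 [array([0.1862, 0.1968]), array([-0.0455, -0.0353])]
0.65 [array([0.1888, 0.1974]), array([-0.0433, -0.033 ])]
0.68 [array([0.189 , 0.1999]), array([-0.0409, -0.0332])]
0.7 [array([0.1896, 0.2017]), array([-0.0411, -0.0307])]
gate ((543.5284423828125, 207.52822875976562), (23.800832748413086, 119.44148254394531), 66.7040786743164) 283 [0.59939931 0.24128464 0.05189616]
scene dock ((649.0568237304688, 78.13006591796875), (203.20681762695312, 250.3880157470703), 2.2486941814422607) 1546
[(np.float64(-0.02), np.float64(0.753), np.float64(0.5565)), (np.float64(0.01), np.float64(0.7524), np.float64(0.6137)), (np.float64(0.04), np.float64(0.7508), np.float64(0.6122)), (np.float64(0.07), np.float64(0.7499), np.float64(0.611)), (np.float64(0.1), np.float64(0.7482), np.float64(0.6094)), (np.float64(0.13), np.float64(0.7475), np.float64(0.6083)), (np.float64(0.16), np.float64(0.7456), np.float64(0.6067))]
0.62 [array([0.1833, 0.1974]), array([-0.0481,  0.0475])]
0.65 [array([0.1869, 0.1975]), array([-0.045 , -0.0337])]
0.68 [array([0.1882, 0.1993]), array([-0.0449, -0.0322])]
0.7 [array([0.1886, 0.2027]), array([-0.0425, -0.0313])]
gate ((546.0443725585938, 210.18284606933594), (15.602216720581055, 117.59353637695312), 65.5342788696289) 119 [0.59982336 0.24075586 0.04927039]
```

```bash
python3 -m jog '[0.3125,0.769,0,0,0,-0.14,0.3125,0.769,0,0,0,-0.14,0.3125,0.769,0,0,0,-0.14,0.3125,0.769,0,0,0,-0.14,0.3125,0.769,0,0,0,-0.14,0.3125,0.769,0,0,0,-0.14,0.3125,0.769,0,0,0,-0.14,0.3125,0.769,0,0,0,-0.14,0.3125,0.769,0,0,0,-0.14,0.3125,0.769,0,0,0,-0.14]' -1
```

```text
clock: 1.98
eef_pos: [0.3169, -0.0872, 0.3044]
tool_rot: [1.0, 0.023, 0.001, 0.0]
ft_force: [1.2, 0.1, -0.5]
grip_width: 0.0
grasp_force: 0.0
```

```bash
python3 -m jog '[0.104,0.287,0,0,0,0,0.104,0.287,0,0,0,0,0.104,0.287,0,0,0,0,0.104,0.287,0,0,0,0,0.104,0.287,0,0,0,0,0.104,0.287,0,0,0,0,0.104,0.287,-0.25,0,0,0,0.104,0.287,-0.25,0,0,0,0.104,0.287,-0.25,0,0,0,0.104,0.287,-0.25,0,0,0]'; python3 -m jog '[0,0,-0.045,0,0,0,0,0,-0.045,0,0,0]'
python3 - <<'E'
from h import *
tub()
E
```

```text
clock: 2.82
eef_pos: [0.4033, 0.0356, 0.1702]
tool_rot: [0.999, 0.038, -0.001, -0.011]
ft_force: [-0.2, -0.7, 0.3]
grip_width: 0.0001
grasp_force: 0.0
clock: 2.98
eef_pos: [0.3995, 0.0354, 0.1309]
tool_rot: [0.999, 0.038, -0.006, -0.011]
ft_force: [-1.8, 0.4, -0.6]
grip_width: -0.0002
grasp_force: 0.0
top tub c [540.3  76.1] size [138.8 189.2] yaw deg 2.96 4237
```

```bash
python3 -m jog '[0,0.134,0,0,0,0,0,0.134,0,0,0,0,0,0.134,0,0,0,0,0,0.134,0,0,0,0,0,0.134,-0.03,0,0,0,0,0.134,-0.03,0,0,0,0,0.134,-0.03,0,0,0]'
```

```text
clock: 3.62
eef_pos: [0.4135, 0.0633, 0.1146]
tool_rot: [0.998, 0.062, -0.002, -0.026]
ft_force: [-0.2, -0.1, -0.0]
grip_width: -0.0004
grasp_force: 0.0
```

```bash
python3 -c "
from workcell import bot
o=bot.get_obs();print(o['joint_pos'],o['joint_vel'],o['eef_pos'],o['tool_rot'],o['ft_force'])"
```

```text
[ 0.12268119  0.27533287 -0.50213411  0.79485545  0.0529597   3.14058773] [ 0.00628631  0.05966138 -0.03644671 -0.0888915   0.00592874  0.00088701] [0.41352645 0.06330321 0.11458753] [ 0.99773939  0.06176179 -0.00237117 -0.02638138] [-0.17195517 -0.05585832 -0.03886357]
```

```bash
python3 -m jog '[-0.017,0.05,0,0,0,0.6,-0.017,0.05,0,0,0,0.6,-0.017,0.05,0,0,0,0.6,-0.017,0.05,0,0,0,0.6,-0.017,0.05,0,0,0,0.6,-0.017,0.05,0,0,0,0.6,-0.017,0.05,0,0,0,0.6,-0.017,0.05,0,0,0,0.6,-0.017,0.05,0,0,0,0.6,-0.017,0.05,0,0,0,0.6]' && python3 -m jog '[0,0.04,0,0,0,0.6,0,0.04,0,0,0,0.6,0,0.04,0,0,0,0.6,0,0.04,0,0,0,0.6,0,0.04,0,0,0,0.6,0,0.04,0,0,0,0.6,0,0.04,0,0,0,0.6,0,0.04,0,0,0,0.6,0,0.04,0,0,0,0.6,0,0.04,0,0,0,0.6]'; python3 -c "
from workcell import bot
from scipy.spatial.transform import Rotation as R
o=bot.get_obs();print(o['joint_pos'],R.from_quat(o['tool_rot']).as_matrix())
M=R.from_euler('z',2.65,degrees=True).as_matrix()@np.diag([-1,1,-1]) if 0 else None
import numpy as np
M=R.from_euler('z',2.65,degrees=True).as_matrix()@np.diag([-1.,1,-1])
print('turn/2',(R.from_matrix(M)*R.from_quat(o['tool_rot']).inv()).as_rotvec()/2)"
```

```text
clock: 4.45
eef_pos: [0.4002, 0.1034, 0.115]
tool_rot: [0.787, 0.616, -0.017, -0.021]
ft_force: [-0.0, 0.6, 0.4]
grip_width: 0.0004
grasp_force: 0.0
clock: 5.28
eef_pos: [0.4001, 0.1354, 0.115]
tool_rot: [0.301, 0.953, -0.026, -0.008]
ft_force: [-0.0, -0.4, 0.2]
grip_width: 0.0
grasp_force: 0.0
[ 0.3436353   0.30459551 -0.45736583  0.85182988 -0.03168708  0.95674663] [[-0.81827001  0.57406243 -0.02977449]
 [ 0.574833    0.81707052 -0.0443033 ]
 [-0.00110501 -0.05336742 -0.99857433]]
turn/2 [ 0.02626027 -0.00705295  0.32926118]
```

```bash
python3 -m jog '[0.02,0.008,-0.0125,0.026,-0.007,0.329,0.02,0.008,-0.0125,0.026,-0.007,0.329,0.02,0.008,-0.0125,0.026,-0.007,0.329,0.02,0.008,-0.0125,0.026,-0.007,0.329,0.02,0.008,-0.0125,0.026,-0.007,0.329,0.02,0.008,-0.0125,0.026,-0.007,0.329,0.02,0.008,-0.0125,0.026,-0.007,0.329]'
```

```text
clock: 5.87
eef_pos: [0.4161, 0.1416, 0.105]
tool_rot: [-0.02, 1.0, -0.0, -0.0]
ft_force: [-0.5, -0.8, -0.1]
grip_width: -0.0003
grasp_force: 0.0
```

```bash
python3 -m jog '[0.03,0,0,0,0,0,0.04,0,0,0,0,0,0.045,0,0,0,0,0,0.05,0,0,0,0,0,0.055,0,0,0,0,0,0.06,0,0,0,0,0,0.065,0,0,0,0,0,0.07,0,0,0,0,0,0.073,0,0,0,0,0,0.073,0,0,0,0,0]'; python3 -c "
from h import *
tub()"
```

```text
clock: 6.7
eef_pos: [0.4715, 0.142, 0.1036]
tool_rot: [-0.02, 1.0, -0.0, -0.004]
ft_force: [-4.7, 2.4, -0.1]
grip_width: 0.0001
grasp_force: 0.0
top tub c [556.4  72.5] size [189.2 138.2] yaw deg -1.64 3327
```

```bash
python3 -m jog '[-0.04,0,0,0,0,0,-0.04,0.012,0,0,0,0,-0.04,0.012,0,0,0,0]'; python3 -c "
from h import *
tub(('top','scene'))"
```

```text
clock: 7.0
eef_pos: [0.44, 0.1518, 0.1041]
tool_rot: [-0.021, 1.0, -0.0, -0.002]
ft_force: [-0.1, -0.6, -0.3]
grip_width: -0.0001
grasp_force: 0.0
top tub c [556.4  72.7] size [188.6 138.9] yaw deg -1.27 4056 
scene tub c [557.6  74.1] size [194.1 139.5] yaw deg -1.62 3332
```

```bash
python3 -m jog '[0.034,0.006,0,0,0,0,0.037,0.006,0,0,0,0,0.04,0.006,0,0,0,0,0.043,0.006,0,0,0,0,0.046,0.006,0,0,0,0,0.049,0.006,0,0,0,0,0.052,0.006,0,0,0,0,0.055,0.006,0,0,0,0,0.058,0.006,0,0,0,0,0.058,0.006,0,0,0,0]'; python3 -c "
from h import *
tub(('top','scene'))"
```

```text
clock: 7.93
eef_pos: [0.4865, 0.1563, 0.1041]
tool_rot: [-0.02, 1.0, 0.0, -0.003]
ft_force: [-5.1, 2.4, 1.0]
grip_width: 0.0003
grasp_force: 0.0
top tub c [566.9  71. ] size [189.2 138.8] yaw deg -5.42 3373 
scene tub c [568.5  70.8] size [192.2 139.1] yaw deg -5.78 2946
```

```bash
python3 -m jog '[-0.077,0,0,0,0,0,-0.077,0,0,0,0,0,-0.077,-0.1875,0,0,0,0,-0.077,-0.1875,0,0,0,0,-0.077,-0.1875,0,0,0,0,-0.077,-0.1875,0,0,0,0,-0.077,-0.1875,0,0,0,0,-0.04,-0.1875,0,0,0,0,-0.035,-0.1875,0,0,0,0]'; python3 -c "
from h import *
tub(('top','scene'))"
```

```text
clock: 8.78
eef_pos: [0.4649, 0.0058, 0.1056]
tool_rot: [-0.019, 1.0, -0.0, 0.003]
ft_force: [1.7, 0.1, 0.3]
grip_width: 0.0001
grasp_force: 0.0
top tub c [567.1  71.1] size [189.3 138.7] yaw deg -5.56 4024 
scene tub c [567.8  70.3] size [190.9 141.4] yaw deg -5.81 3504
```

```bash
python3 -m jog '[0.012,0,0,0,0,0,0.018,-0.003,0,0,0,0,0.024,-0.007,0,0,0,0,0.03,-0.010,0,0,0,0,0.036,-0.014,0,0,0,0,0.042,-0.018,0,0,0,0,0.048,-0.022,0,0,0,0,0.052,-0.025,0,0,0,0,0.052,-0.025,0,0,0,0]'; python3 -c "
from h import *
tub(('top','scene'))"
```

```text
clock: 9.63
eef_pos: [0.5028, -0.0145, 0.1043]
tool_rot: [-0.02, 1.0, -0.001, -0.001]
ft_force: [-3.6, -0.6, -0.2]
grip_width: 0.0003
grasp_force: 0.0
top tub c [580.3  67.4] size [138.6 188.9] yaw deg 7.07 3608 
scene tub c [581.3  67.4] size [140.9 192.8] yaw deg 7.05 3551
```

```bash
python3 -m jog '[0.004,-0.002,0,0,0,0,0.008,-0.004,0,0,0,0,0.011,-0.006,0,0,0,0,0.011,-0.006,0,0,0,0]'; python3 -c "
from h import *
tub(('top','scene'))"
```

```text
clock: 10.07
eef_pos: [0.5112, -0.0187, 0.1047]
tool_rot: [-0.02, 1.0, -0.0, -0.0]
ft_force: [-3.8, -0.8, -1.1]
grip_width: 0.0001
grasp_force: 0.0
top tub c [585.5  67. ] size [138.8 189.1] yaw deg 10.54 3561 
scene tub c [585.4  66.3] size [141.5 192.2] yaw deg 10.33 3607
```

```bash
python3 -m jog '[-0.081,0,0,0,0,0,-0.081,0,0,0,0,0,-0.081,0.18,0,0,0,0,-0.081,0.18,0,0,0,0,-0.081,0.18,0,0,0,0,-0.081,0.18,0,0,0,0,-0.081,0.18,0,0,0,0,-0.05,0.18,0,0,0,0,-0.042,0.18,0,0,0,0,-0.042,0.18,0,0,0,0]'; python3 -m jog '[0.008,0.002,0,0,0,0,0.013,0.006,0,0,0,0,0.018,0.01,0,0,0,0,0.024,0.015,0,0,0,0,0.03,0.02,0,0,0,0,0.036,0.025,0,0,0,0,0.042,0.029,0,0,0,0,0.048,0.034,0,0,0,0,0.053,0.038,0,0,0,0,0.053,0.038,0,0,0,0]'; python3 -c "
from h import *
tub(('top','scene'))"
```

```text
clock: 11.0
eef_pos: [0.4808, 0.1257, 0.1056]
tool_rot: [-0.02, 1.0, 0.0, 0.002]
ft_force: [-0.2, 0.5, -0.0]
grip_width: -0.0001
grasp_force: 0.0
clock: 11.83
eef_pos: [0.5212, 0.1571, 0.1047]
tool_rot: [-0.021, 1.0, 0.0, 0.0]
ft_force: [-1.8, 1.3, -0.2]
grip_width: 0.0001
grasp_force: 0.0
top tub c [602.4  73. ] size [188.8 139. ] yaw deg -5.7 3359 
scene tub c [603.3  72.5] size [191.2 138.8] yaw deg -5.95 3107
```

```bash
python3 -m jog '[-0.083,0,0,0,0,0,-0.083,0,0,0,0,0,-0.083,-0.186,0,0,0,0,-0.083,-0.186,0,0,0,0,-0.083,-0.186,0,0,0,0,-0.083,-0.186,0,0,0,0,-0.083,-0.186,0,0,0,0,-0.05,-0.186,0,0,0,0,-0.03,-0.186,0,0,0,0,-0.03,-0.186,0,0,0,0]'; python3 -m jog '[0.01,0,0,0,0,0,0.016,-0.003,0,0,0,0,0.022,-0.007,0,0,0,0,0.028,-0.011,0,0,0,0,0.034,-0.015,0,0,0,0,0.04,-0.019,0,0,0,0,0.046,-0.023,0,0,0,0,0.051,-0.027,0,0,0,0,0.055,-0.030,0,0,0,0,0.055,-0.030,0,0,0,0]'; python3 -c "
from h import *
tub(('top','scene'))"
```

```text
clock: 12.77
eef_pos: [0.5014, 0.007, 0.1063]
tool_rot: [-0.02, 1.0, -0.0, 0.004]
ft_force: [1.0, 0.6, -0.2]
grip_width: -0.0001
grasp_force: 0.0
clock: 13.6
eef_pos: [0.5408, -0.0178, 0.1045]
tool_rot: [-0.02, 1.0, -0.001, 0.0]
ft_force: [-2.6, -1.0, -1.4]
grip_width: 0.0002
grasp_force: 0.0
top tub c [616.4  68.6] size [139.  188.8] yaw deg 8.71 3389 
scene tub c [616.8  68.8] size [140.  193.4] yaw deg 8.38 3729
```

```bash
python3 -m jog '[-0.086,0,0,0,0,0,-0.086,0,0,0,0,0,-0.086,0.184,0,0,0,0,-0.086,0.184,0,0,0,0,-0.086,0.184,0,0,0,0,-0.086,0.184,0,0,0,0,-0.086,0.184,0,0,0,0,-0.05,0.184,0,0,0,0,-0.038,0.184,0,0,0,0,-0.038,0.184,0,0,0,0]'; python3 -m jog '[0.009,0.002,0,0,0,0,0.014,0.006,0,0,0,0,0.019,0.01,0,0,0,0,0.025,0.015,0,0,0,0,0.031,0.02,0,0,0,0,0.037,0.025,0,0,0,0,0.042,0.029,0,0,0,0,0.046,0.033,0,0,0,0,0.046,0.033,0,0,0,0]'; python3 -c "
from h import *
tub(('top','scene'))"
```

```text
clock: 14.53
eef_pos: [0.5136, 0.1308, 0.1059]
tool_rot: [-0.02, 1.0, 0.0, 0.003]
ft_force: [0.2, 1.1, 0.4]
grip_width: 0.0002
grasp_force: 0.0
clock: 15.28
eef_pos: [0.5472, 0.1578, 0.1046]
tool_rot: [-0.021, 1.0, 0.0, 0.0]
ft_force: [-1.9, 1.5, -1.5]
grip_width: -0.0001
grasp_force: 0.0
top tub c [629.3  74.1] size [189.3 139.3] yaw deg -4.31 3352 
scene tub c [630.  74.] size [191.3 140.9] yaw deg -4.66 3229
```

```bash
python3 -m jog '[-0.081,0,0,0,0,0,-0.081,0,0,0,0,0,-0.081,-0.187,0,0,0,0,-0.081,-0.187,0,0,0,0,-0.081,-0.187,0,0,0,0,-0.081,-0.187,0,0,0,0,-0.081,-0.187,0,0,0,0,-0.045,-0.187,0,0,0,0,-0.025,-0.187,0,0,0,0,-0.025,-0.187,0,0,0,0]'; python3 -m jog '[0.009,0,0,0,0,0,0.015,-0.003,0,0,0,0,0.021,-0.006,0,0,0,0,0.027,-0.010,0,0,0,0,0.033,-0.014,0,0,0,0,0.039,-0.018,0,0,0,0,0.044,-0.022,0,0,0,0,0.048,-0.026,0,0,0,0,0.048,-0.026,0,0,0,0]'; python3 -c "
from h import *
tub(('top','scene'))"
```

```text
clock: 16.22
eef_pos: [0.5317, 0.0071, 0.1063]
tool_rot: [-0.02, 1.0, -0.0, 0.004]
ft_force: [0.3, -0.4, 0.7]
grip_width: 0.0002
grasp_force: 0.0
clock: 16.97
eef_pos: [0.5646, -0.0144, 0.1042]
tool_rot: [-0.02, 1.0, -0.001, -0.001]
ft_force: [-3.4, -0.7, -0.5]
grip_width: 0.0004
grasp_force: 0.0
top tub c [641.4  70.1] size [139.4 188.9] yaw deg 7.61 3207 
scene tub c [641.6  69.7] size [139.6 192.3] yaw deg 7.29 3835
```

```bash
python3 -m jog '[-0.083,0,0,0,0,0,-0.083,0,0,0,0,0,-0.083,0.183,0,0,0,0,-0.083,0.183,0,0,0,0,-0.083,0.183,0,0,0,0,-0.083,0.183,0,0,0,0,-0.083,0.183,0,0,0,0,-0.05,0.183,0,0,0,0,-0.036,0.183,0,0,0,0,-0.036,0.183,0,0,0,0]'; python3 -m jog '[0.009,0.002,0,0,0,0,0.014,0.005,0,0,0,0,0.019,0.009,0,0,0,0,0.025,0.013,0,0,0,0,0.031,0.017,0,0,0,0,0.037,0.022,0,0,0,0,0.043,0.026,0,0,0,0,0.043,0.026,0,0,0,0]'; python3 -c "
from h import *
tub(('top','scene'))"
```

```text
clock: 17.9
eef_pos: [0.54, 0.133, 0.1058]
tool_rot: [-0.02, 1.0, 0.0, 0.003]
ft_force: [0.4, 0.3, 0.6]
grip_width: 0.0003
grasp_force: 0.0
clock: 18.57
eef_pos: [0.5701, 0.1542, 0.1042]
tool_rot: [-0.02, 1.0, 0.0, -0.001]
ft_force: [-3.3, 0.5, 0.2]
grip_width: -0.0001
grasp_force: 0.0
top tub c [653.2  73.5] size [188.1 139.2] yaw deg -3.04 3290 
scene tub c [653.6  75.1] size [193.8 140. ] yaw deg -3.38 3306
```

```bash
python3 -m jog '[-0.079,0,0,0,0,0,-0.079,0,0,0,0,0,-0.079,-0.185,0,0,0,0,-0.079,-0.185,0,0,0,0,-0.079,-0.185,0,0,0,0,-0.079,-0.185,0,0,0,0,-0.079,-0.185,0,0,0,0,-0.045,-0.185,0,0,0,0,-0.021,-0.185,0,0,0,0,-0.021,-0.185,0,0,0,0]'; python3 -m jog '[0.009,0,0,0,0,0,0.014,0,0,0,0,0,0.019,-0.002,0,0,0,0,0.024,-0.004,0,0,0,0,0.028,-0.006,0,0,0,0,0.032,-0.008,0,0,0,0,0.034,-0.008,0,0,0,0,0.034,-0.008,0,0,0,0]'; python3 -c "
from h import *
tub(('top','scene'))"
```

```text
clock: 19.5
eef_pos: [0.5589, 0.0056, 0.106]
tool_rot: [-0.02, 1.0, -0.0, 0.004]
ft_force: [0.9, 0.3, -0.1]
grip_width: -0.0002
grasp_force: 0.0
clock: 20.17
eef_pos: [0.5785, -0.0009, 0.1038]
tool_rot: [-0.021, 1.0, -0.001, -0.003]
ft_force: [-6.0, -2.3, 1.2]
grip_width: 0.0001
grasp_force: 0.0
top tub c [659.8  73.5] size [138.2 188.5] yaw deg 2.91 2929 
scene tub c [658.2  73.5] size [145.4 190.9] yaw deg 2.28 3831
```

```bash
python3 -m jog '[0.003,0,0,0,0,0,0.006,0,0,0,0,0,0.006,0,0,0,0,0,-0.085,0,0,0,0,0,-0.085,0,0,0,0,0,-0.085,0.18,0,0,0,0,-0.085,0.18,0,0,0,0,-0.085,0.18,0,0,0,0,-0.085,0.18,0,0,0,0,-0.085,0.18,0,0,0,0]'; python3 -m jog '[0.05,0.003,0,0,0,0,0.055,0.003,0,0,0,0,0.055,0.003,0,0,0,0]';python3 -c "
from h import *
tub(('top','scene'))"
```

```text
clock: 21.1
eef_pos: [0.513, 0.1476, 0.1052]
tool_rot: [-0.024, 1.0, 0.001, 0.001]
ft_force: [1.3, -0.4, 0.1]
grip_width: -0.0001
grasp_force: 0.0
clock: 21.35
eef_pos: [0.5586, 0.1455, 0.1044]
tool_rot: [-0.02, 1.0, -0.0, 0.001]
ft_force: [0.0, 0.5, -0.6]
grip_width: 0.0004
grasp_force: 0.0
top tub c [663.5  74.5] size [139.  188.5] yaw deg 3.72 3670 
scene tub c [664.6  73.8] size [140.2 191.2] yaw deg 3.18 3692
```

```bash
python3 -m jog '[0.012,0,0,0,0,0,0.018,0,0,0,0,0,0.022,0,0,0,0,0,0.025,0,0,0,0,0,0.028,0,0,0,0,0,0.028,0,0,0,0,0]';python3 -c "
from h import *
tub(('top','scene'))"
```

```text
clock: 21.95
eef_pos: [0.5772, 0.1455, 0.1041]
tool_rot: [-0.02, 1.0, -0.0, -0.003]
ft_force: [-3.6, 2.1, 0.1]
grip_width: -0.0
grasp_force: 0.0
top tub c [664.9  74.5] size [139.3 188.8] yaw deg 2.67 3217 
scene tub c [666.   74.6] size [139.  191.9] yaw deg 2.81 3340
```

```bash
python3 -m jog '[0.003,0,0,0,0,0,0.005,0,0,0,0,0,0.005,0,0,0,0,0]';python3 -c "
from h import *
tub(('top','scene'))"
```

```text
clock: 22.3
eef_pos: [0.5787, 0.1451, 0.1035]
tool_rot: [-0.02, 1.0, -0.001, -0.005]
ft_force: [-11.3, 0.1, 4.3]
grip_width: 0.0001
grasp_force: 0.0
top tub c [665.8  74.3] size [139.  188.9] yaw deg 2.14 3200 
scene tub c [666.9  74.8] size [139.9 192.5] yaw deg 2.67 3319
```

```bash
python3 -m jog '[-0.083,0,0,0,0,0,-0.083,0,0,0,0,0,-0.083,-0.178,0,0,0,0,-0.083,-0.178,0,0,0,0,-0.083,-0.178,0,0,0,0,-0.083,-0.178,0,0,0,0,-0.083,-0.178,0,0,0,0,-0.04,-0.178,0,0,0,0,-0.01,-0.178,0,0,0,0,-0.01,-0.178,0,0,0,0]'; python3 -m jog '[0.005,0,0,0,0,0,0.01,0,0,0,0,0,0.014,0,0,0,0,0,0.016,0,0,0,0,0,0.016,0,0,0,0,0]';python3 -c "
from h import *
tub(('top','scene'))"
```

```text
clock: 23.23
eef_pos: [0.5804, 0.0034, 0.1057]
tool_rot: [-0.02, 1.0, -0.0, 0.004]
ft_force: [1.0, -0.9, 0.5]
grip_width: -0.0002
grasp_force: 0.0
clock: 23.65
eef_pos: [0.585, 0.0036, 0.1038]
tool_rot: [-0.021, 1.0, -0.0, -0.004]
ft_force: [-6.0, -1.1, 1.6]
grip_width: -0.0001
grasp_force: 0.0
top tub c [667.   74.4] size [139.3 189. ] yaw deg 2.98 2820 
scene tub c [665.4  74.3] size [143.3 192.5] yaw deg 2.72 3834
```

```bash
python3 -m jog '[0.003,0,0,0,0,0,0.003,0,0,0,0,0,-0.1,0,0,0,0,0,-0.1,0,0,0,0,0,-0.1,0,0.075,0,0,0,-0.1,0,0.075,0,0,0,-0.05,0.327,0.075,0,0,0,-0.05,0.327,0.075,0,0,0,-0.05,0.327,0.075,0,0,0,-0.05,0.327,0.075,0,0,0]'; python3 -m jog '[0.01,0.18,0,0,0,0,0.01,0.18,0,0,0,0,0.01,0.18,0,0,0,0,0.01,0.18,0,0,0,0]'; python3 -c "
from h import *
tub(('top','scene'))
look('top',['gate_tip','gate_hinge'],[],'b.png')
"
```

```text
clock: 24.58
eef_pos: [0.533, 0.1694, 0.1654]
tool_rot: [-0.02, 1.0, -0.0, 0.0]
ft_force: [1.0, -0.6, -0.2]
grip_width: 0.0001
grasp_force: 0.0
clock: 24.92
eef_pos: [0.5404, 0.3171, 0.1649]
tool_rot: [-0.023, 1.0, 0.001, 0.0]
ft_force: [0.2, 0.0, -0.1]
grip_width: -0.0001
grasp_force: 0.0
top tub c [665.1  74.1] size [141.9 188.5] yaw deg 2.76 4173 
scene tub c [665.5  73.8] size [143.1 191.7] yaw deg 2.92 3618 
top tip gate_tip 0.78 [0.4885 0.2366 0.03  ]
top tip gate_hinge 0.74 [0.5944 0.1443 0.0446]
top tip gate_hinge 0.72 [0.5753 0.1892 0.0357]
```

View pics/b.png

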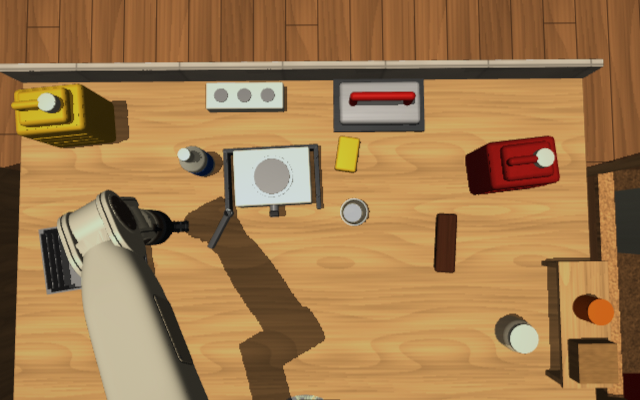

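The picture shows the tub home and square at (272,176), and the gate still open from (228,212) to (212,247), with the gripper to its left. Next I'll work out the gate sweep.

```bash
python3 -m jog '[0,-0.02,-0.04,0,0,0,0,-0.02,-0.084,0,0,0,0,-0.02,-0.084,0,0,0,0,-0.02,-0.084,0,0,0]'; python3 -c "
import numpy as np
from workcell import bot
p=np.array(bot.get_obs()['eef_pos'])
H=np.array([.577,.190]);psi=.046;ny=np.array([np.sin(psi),-np.cos(psi)]);nx=np.array([-np.cos(psi),-np.sin(psi)])
for g in [2.1,1.9,1.7,1.5,1.3,1.1,.9,.7,.5,.35,.2,.1,0,-.05]:
    d=np.cos(g)*ny+np.sin(g)*nx;n=-np.sin(g)*ny+np.cos(g)*nx
    q=H+.058*d+.022*n; print(g,q.round(4),((q-p[:2])/.8).round(3))
"
```

```text
clock: 25.5
eef_pos: [0.5397, 0.2934, 0.0958]
tool_rot: [-0.019, 1.0, -0.002, -0.003]
ft_force: [-0.2, 0.5, 1.1]
grip_width: -0.0004
grasp_force: 0.0
2.1 [0.5359 0.2364] [-0.005 -0.071]
1.9 [0.5275 0.2273] [-0.015 -0.083]
1.7 [0.521  0.2167] [-0.023 -0.096]
1.5 [0.5168 0.2051] [-0.029 -0.11 ]
1.3 [0.515  0.1928] [-0.031 -0.126]
1.1 [0.5157 0.1805] [-0.03  -0.141]
0.9 [0.5188 0.1685] [-0.026 -0.156]
0.7 [0.5243 0.1574] [-0.019 -0.17 ]
0.5 [0.5318 0.1475] [-0.01  -0.182]
0.35 [0.5386 0.1412] [-0.001 -0.19 ]
0.2 [0.5464 0.1361] [ 0.008 -0.197]
0.1 [0.5519 0.1333] [ 0.015 -0.2  ]
0 [0.5577 0.131 ] [ 0.022 -0.203]
-0.05 [0.5607 0.1302] [ 0.026 -0.204]
```

```bash
python3 -m jog '[-0.005,-0.05,0,0,0,0,-0.005,-0.071,0,0,0,0,-0.015,-0.083,0,0,0,0,-0.023,-0.096,0,0,0,0,-0.029,-0.11,0,0,0,0,-0.031,-0.126,0,0,0,0,-0.03,-0.141,0,0,0,0,-0.026,-0.156,0,0,0,0,-0.019,-0.17,0,0,0,0,-0.019,-0.17,0,0,0,0]'; python3 -c "
from h import *
look('top',['gate_tip'],[]);look('scene',['gate_tip'],[])"
```

```text
clock: 26.33
eef_pos: [0.5274, 0.1574, 0.0979]
tool_rot: [-0.019, 1.0, -0.001, 0.0]
ft_force: [-0.3, 0.2, -0.3]
grip_width: -0.0001
grasp_force: 0.0
scene tip gate_tip 0.8 [0.518  0.1062 0.0337]
```

```bash
python3 -m jog '[0.009,-0.012,0,0,0,0,0.018,-0.02,0,0,0,0,0.027,-0.027,0,0,0,0,0.034,-0.03,0,0,0,0,0.041,-0.033,0,0,0,0,0.043,-0.033,0,0,0,0,0.043,-0.033,0,0,0,0]'; python3 -c "
from h import *
look('top',['gate_tip'],[]);look('scene',['gate_tip'],[]);tub(('top','scene'))"
```

```text
clock: 27.12
eef_pos: [0.5612, 0.133, 0.0974]
tool_rot: [-0.02, 1.0, -0.0, 0.0]
ft_force: [-0.8, -0.8, -0.4]
grip_width: 0.0001
grasp_force: 0.0
top tip gate_tip 0.58 [0.5845 0.0919 0.0323]
top tub c [666.5  74.2] size [139.1 188.4] yaw deg 2.53 3555 
scene tub c [667.3  74.1] size [139.8 193.3] yaw deg 2.88 3725
```

```bash
python3 -m jog '[0.002,0,0,0,0,0,0.004,0,0,0,0,0,0.004,0,0,0,0,0]'
```

```text
clock: 27.67
eef_pos: [0.5619, 0.1336, 0.0974]
tool_rot: [-0.021, 1.0, -0.0, -0.002]
ft_force: [-5.3, 0.1, 4.7]
grip_width: 0.0003
grasp_force: 2.9
```

Firm stop felt, so the gate is shut. I'll back off and check.

```bash
python3 -m jog '[-0.05,0.02,0,0,0,0,-0.1,0.02,0,0,0,0,-0.15,0.02,0,0,0,0,-0.15,0.02,0.1,0,0,0,-0.15,0.02,0.1,0,0,0,-0.15,0.02,0.1,0,0,0,-0.15,0.02,0.1,0,0,0,-0.15,0.02,0.1,0,0,0]'; python3 -c "
from h import *
look('top',['gate_tip','cup','soap','spray','brush'],[]);im,_=look('scene',['gate_tip'],[])
cv2.imwrite('pics/e.png',cv2.resize(im[80:300,240:500,::-1],None,fx=2.5,fy=2.5));tub(('top','scene'))"
```

```text
clock: 28.33
eef_pos: [0.4446, 0.1498, 0.1783]
tool_rot: [-0.02, 1.0, 0.0, 0.001]
ft_force: [0.1, -0.5, 0.2]
grip_width: -0.0
grasp_force: 0.0
top tip gate_tip 0.65 [0.5829 0.092  0.0311]
top tip gate_tip 0.16 [ 0.6678  0.0764 -0.0015]
top tip cup 0.95 [ 0.5764 -0.1326  0.0023]
top tip soap 0.82 [ 7.266e-01 -1.156e-01  7.000e-04]
top tip brush 0.76 [ 0.497  -0.3682 -0.0008]
top tub c [666.2  74.2] size [139.6 188.5] yaw deg 2.59 4162 
scene tub c [667.  75.] size [140.3 192.9] yaw deg 2.08 3908
```

View pics/e.png

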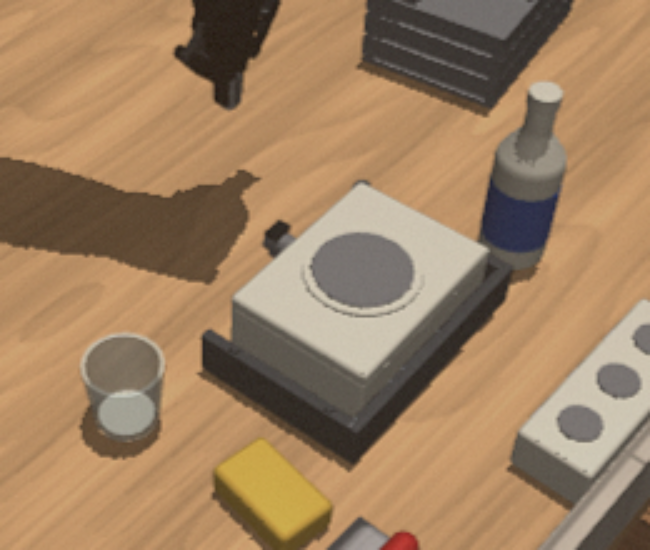

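The crop shows the tub square against the back wall. The gate is out of sight behind it, with its hinge at (362,185). The bystanders are in place and the gripper is clear, so I'm handing in.

```bash
python3 -c "
from workcell import bot
print(bot.job_done())"
```

```text
the job is handed in; nothing more can be done
None
```

I walked the tub into its dock with seven alternating swings (left first, four left and three right) and squared it against the back wall. I then swung the gate shut to its stop and handed the job in at about 28 s of 64 s; no verdict came back. By camera, one extra right-end swing past the required two measured only about 4.9° past square, and the rest were about 6° or more.

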